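# Seat the keyed wheel of an egg-painting spinner

### The job

Two egg-painting spinners stand on the craft table. On one of them the beige wheel rides high, its flange resting on top of the three keys: turn that wheel on its shaft until its keyways come over the keys and it drops fully home, level, then let go. Leave the other spinner's wheel, which is already home, as it is.

Things in the scene. Friction and masses are not known exactly. Their poses are not given: they have to be found in the camera images.
- wheel: Loose beige wheel, 120 g, to seat. Flange 90 mm across, 10 thick, with 3 rim keyways 120 deg apart, 44 deg wide; round stem 42 mm in diameter, 10 to 50 mm above the origin, to grip from above; 20 mm bore. Origin: centre of underside; x axis along one keyway, z up. It turns freely either way, at most 60 deg needed; released within 8 deg of the keys it drops 14 mm by its own weight.
- base: Fixed white round spinner base under it, 128 mm across, 45 tall. Origin: centre of underside, z up. Steel shaft 16 mm in diameter, top at 95 mm. 3 like dark steel keys 10 mm wide lie radially 30 to 57 mm off the axis, tops at 62 mm, one along the base's x axis, others 120 deg either way. Wheel's origin above base's: 62 mm on the keys, 48 mm home. Any of the 3 positions will do.
- other_wheel: The same kind of wheel on the other, identical spinner, already home: its origin 48 mm above the table, 14 mm lower than the high wheel's, with the keys showing in its keyways. Leave it alone.

How it is judged:
By the outcome, as a careful person would: the job done as asked, in the order asked, and still so for the second after the job is handed in, with the robot touching nothing.
It also fails if it takes over 32 s, if anything falls off the work surface, if the arm or the gripper's body presses on something with over 40 N, if the wrist force passes 120 N, or if a joint passes its speed limit or range.

### The arm

A 7-joint arm with a two-finger parallel gripper is mounted at the origin on the work surface. World frame = base frame: x ahead of the robot, y to its left, z up, the work surface at z = 0. Lengths are in m, angles in rad, forces in N, time in s.
With the tool pointing down it reaches from about 0.425 to 0.925 m from the base axis. Payload 6.8 kg.
Tool frame: the origin (TCP) lies midway between the tips of the shut fingers; the grasp point (between the pads) lies 19 mm behind it; x points along the fingers, y is the direction in which the jaws open and shut, and the axes are right-handed (so a half turn about x gives the same grasp; the last joint's range is limited). The gripper opens to 85 mm and grips with 20 to 120 N. Pads are 22 mm wide; open, the fingers measure 114 mm over their backs; the gripper's body (76 mm by 85 mm) begins 54 mm behind the grasp point. The pads swing forward as they close: fully open they stand 13 mm farther back than shut.
Start: joints at [-1.394, 0.477, 0.022, 1.555, -0.011, 1.109, -0.083], TCP at [0.19, 0.648, 0.231] pointing down, gripper open.
Joint ranges: [-2.96, 2.96], [-0.34, 2.1], [-1.41, 1.46], [0.24, 2.44], [-1.37, 4.51], [0.17, 1.92], [-2.96, 2.96]. Speed limits (rad/s): [2.39, 2.39, 3.14, 3.14, 3.14, 3.14, 3.14].

### API

Orientations are given as a rotation vector (axis times angle).
In Python, from bench import r gives the robot as it stands.
- The arm moves only by the tool carry_out, never from a script. Its argument "targets" is one flat list of numbers, 7 for each row, row after row: the finger opening in m, from 0 to 0.0854, then the shift along the tool's x, y, z in m, then the turn, a rotation vector about the tool's x, y, z in units of 5 degrees (1.0 is 5 degrees). A call has 1 to 12 rows; each row is the pose to reach, as a shift and turn from the pose measured when the call began, along the tool's axes at that moment; what a row does not reach only later rows make up. A row lasts 1/8 s, in which the tool goes at most 62.5 mm and 10.7 degrees, less where a joint would pass 70% of its speed; a pose out of reach is approached as far as the arm can. A call with a gripper value outside its range is refused whole. The fingers move at their own pace and stop on an object; "squeeze" is the grip in N (left out, the last holds). Time passes only in rows, so rows that repeat a pose let the fingers close. It gives the time, the measured TCP pose, the force and the opening at its end, in the units of the state.
- r.get_obs(): the state, without advancing time (a new reading comes with each control period).
- r.grab_frame(name): name is "side" or "top" or "wrist"; returns the picture (480x640x3 uint8, blue, green, red); there is no depth.
- r.camera_info(name): a dict with "fx", "fy", "cx", "cy" (pixels), "xyz" and "orientation" of the camera in the world. Camera axes: x right, y up, looking along -z (the intrinsics and any distortion apply to the point x, -y, -z); pixel columns grow to the right and rows downward; lengths in m; the calibration is good to about 2 mm. The wrist camera is an equidistant fisheye: a pixel r from the principal point sees the ray r / f radians off the axis. A picture is of the moment at which its call begins: read the wrist's pose just before it. camera_info takes no time and is no camera call; for the wrist camera it gives the pose at the moment of the call.
- r.hand_in(): hands the job in, once; it reports no verdict.
The state is a dict: "clock": time; "joints": joint angles; "qvel": joint speeds; "tau": joint torques, N m; "tcp_pos": TCP position; "orientation": TCP orientation; "contact_force": force on the tool from outside, world axes, zero at the start; "moment": the same for the moment, N m; "grip_width": finger opening in m.
Only numpy, scipy, OpenCV 4.12 (cv2) and the standard library are available. Lean on these libraries where they do the work, as an engineer would, in place of code of your own. Each camera call takes 0.05 s, during which the arm holds its last target. There are 200 camera calls.

## Working session

There is one attempt and no reset: what is moved stays moved. The work goes in short steps, Python scripts to look and compute and a tool call to move; the robot and the scene stay as the last step left them, time stands still between calls to the robot, and variables do not carry over. Pictures are saved under pics/ and viewed, about 8 in all and at most 12, crops included, and the job is handed in when it is done.

Besides the shell and the picture viewer there is one more tool, called as a command line: name --argument value ..., lists and objects as JSON in quotes. carry_out: Moves the arm, as the interface text tells. Its arguments: {"type":"object","properties":{"targets":{"type":"array","items":{"type":"number"}},"squeeze":{"type":"number"}},"required":["targets"]}

```bash
mkdir -p pics
python3 - <<'E'
from bench import r
import cv2
for n in("top","side"):
    cv2.imwrite(f"pics/{n}0.png",r.grab_frame(n)); print(n,r.camera_info(n))
o=r.get_obs();print({k:o[k] for k in("clock","tcp_pos","orientation","grip_width","contact_force")})
E
```

```text
top {'fx': 471.9419032247859, 'fy': 471.9419032247859, 'cx': 322.2591493461288, 'cy': 244.49440255697493, 'xyz': array([ 4.23674871e-01, -3.70719122e-04,  7.18352094e-01]), 'orientation': array([ 0.13058358, -0.12394539, -1.5730721 ])}
side {'fx': 476.1083707284164, 'fy': 476.1083707284164, 'cx': 327.43602635629094, 'cy': 240.1054358416586, 'xyz': array([0.40340318, 0.41131842, 0.53816495]), 'orientation': array([ 0.17158935, -1.07644226, -2.64964783])}
{'clock': 0.1, 'tcp_pos': array([0.18950307, 0.6473076 , 0.23040991]), 'orientation': array([ 0.22220127,  1.55932366, -0.22480829]), 'grip_width': 0.0855135871842091, 'contact_force': array([-0.13060962, -0.43444212,  0.05759142])}
```

View pics/top0.png

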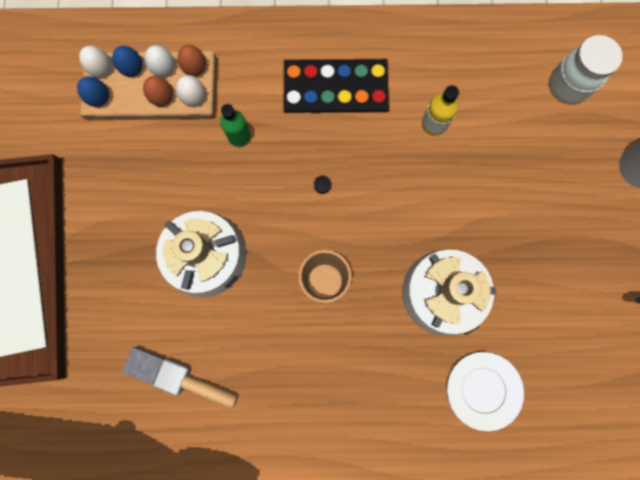

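View pics/side0.png

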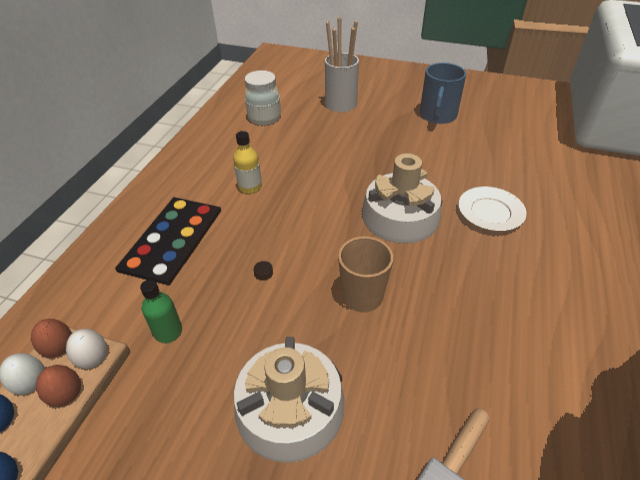

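The left (top view) spinner at about (200,252) seems home, with keys showing in the keyways. The right one at about (450,292) seems high. I'll enlarge both to check.

```bash
cat > h.py <<'E'
import numpy as np, cv2
from scipy.spatial.transform import Rotation as R
def proj(ci,P,fish=False):
    p=(np.atleast_2d(P)-ci["xyz"])@R.from_rotvec(ci["orientation"]).as_matrix()
    x,y,z=p[:,0],-p[:,1],-p[:,2]
    if fish:
        rr=np.hypot(x,y);th=np.arctan2(rr,z);k=th/np.maximum(rr,1e-9)
        return np.c_[ci["cx"]+ci["fx"]*k*x,ci["cy"]+ci["fy"]*k*y]
    return np.c_[ci["cx"]+ci["fx"]*x/z,ci["cy"]+ci["fy"]*y/z]
def ray(ci,u,v,z):
    d=R.from_rotvec(ci["orientation"]).apply([(u-ci["cx"])/ci["fx"],-(v-ci["cy"])/ci["fy"],-1])
    return ci["xyz"]+d*(z-ci["xyz"][2])/d[2]
def circ(c,rad,z,n=72):
    a=np.linspace(0,2*np.pi,n,endpoint=False);return np.c_[c[0]+rad*np.cos(a),c[1]+rad*np.sin(a),0*a+z]
E
python3 - <<'E'
from bench import r
from h import *
t=cv2.imread("pics/top0.png");s=cv2.imread("pics/side0.png")
f=lambda i,u,v:cv2.resize(i[v-50:v+50,u-65:u+65],(400,300),interpolation=cv2.INTER_CUBIC)
cv2.imwrite("pics/c1.png",np.vstack([np.hstack([f(t,450,292),f(t,200,252)]),np.hstack([f(s,402,197),f(s,289,395)])]))
ct=r.camera_info("top")
print(ray(ct,465,289,.112),ray(ct,449,292,.045),ray(ct,187,246,.1),ray(ct,200,252,.045))
E
```

```text
[ 0.46383267 -0.18050663  0.112     ] [ 0.46415438 -0.17748386  0.045     ] [0.52382886 0.18169131 0.1       ] [0.52384168 0.17873494 0.045     ]
```

View pics/c1.png

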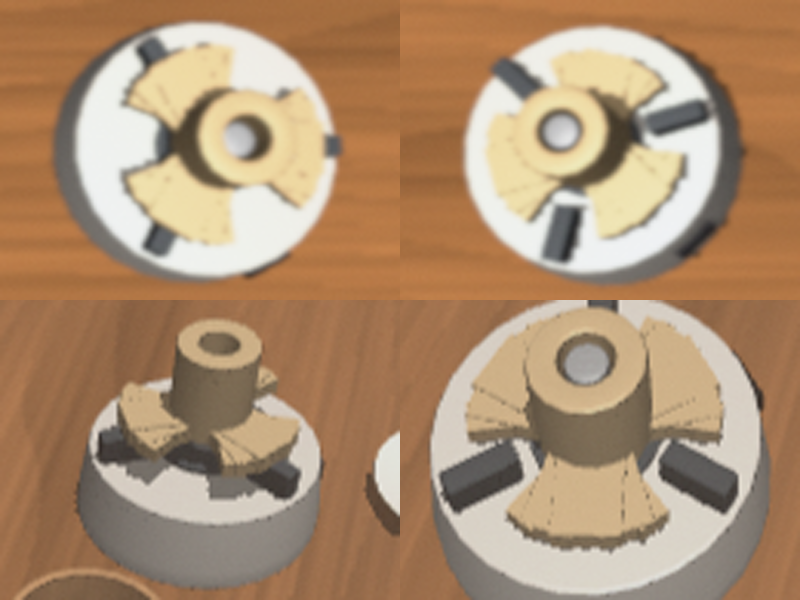

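Run:
```python
from bench import r
from h import *
ct=r.camera_info("top")
px=lambda a:(385+a[0]/3.077,242+a[1]/3.077)
c=np.array([.464,-.179])
A=lambda l,z:[(round(float(np.degrees(np.arctan2(*(ray(ct,*px(p),z)[:2]-c)[::-1])))),round(float(np.linalg.norm(ray(ct,*px(p),z)[:2]-c)),3)) for p in l]
print("keys",A([(148,45),(157,245),(340,146)],.06))
print("sect",A([(232,48),(125,98),(125,172),(232,243),(300,207),(290,90)],.072))
o=r.get_obs();M=R.from_rotvec(o["orientation"]).as_matrix();print(M.round(3))
for w in ([.5,.25,.26],[.464,-.179,.26]): print(M.T@(np.array(w)-o["tcp_pos"]))
w=r.camera_info("wrist");print(w, M.T@(w["xyz"]-o["tcp_pos"]), (M.T@R.from_rotvec(w["orientation"]).as_matrix()).round(2))
```

```text
keys [(27, 0.055), (149, 0.048), (-88, 0.059)]
sect [(-12, 0.047), (59, 0.046), (103, 0.042), (-173, 0.041), (-125, 0.044), (-52, 0.043)]
[[-0.     0.281  0.96 ]
 [-0.002  0.96  -0.281]
 [-1.    -0.002  0.   ]]
[-0.02905117 -0.29413536  0.40960672]
[-0.02834259 -0.71597324  0.49556775]
{'fx': 371.64829954431775, 'fy': 371.64829954431775, 'cx': 318.765086758122, 'cy': 235.71315463920513, 'xyz': array([0.10841391, 0.67137919, 0.37245273]), 'orientation': array([-0.28531783, -0.21217251,  1.27410391])} [-1.42054016e-01  8.84648734e-05 -8.45677489e-02] [[-0.    0.33 -0.95]
 [ 1.   -0.   -0.  ]
 [-0.   -0.95 -0.33]]
```

carry_out --targets '[0.085,-0.003,-0.033,0.046,0,0,0,0.085,-0.006,-0.066,0.092,0,0,0,0.085,-0.01,-0.099,0.138,0,0,0,0.085,-0.013,-0.132,0.184,0,0,0,0.085,-0.016,-0.165,0.23,0,0,0,0.085,-0.02,-0.198,0.276,0,0,0,0.085,-0.023,-0.231,0.322,0,0,0,0.085,-0.026,-0.264,0.368,0,0,0,0.085,-0.029,-0.294,0.41,0,0,0]'

```text
clock: 1.23
tcp_pos: [0.5013, 0.248, 0.2599]
orientation: [0.222, 1.56, -0.226]
contact_force: [0.1, 0.5, -0.7]
grip_width: 0.0851
```

carry_out --targets '[0.085,0,-0.042,0.009,1.2,0,0,0.085,0,-0.084,0.018,2.4,0,0,0.085,0,-0.126,0.026,3.6,0,0,0.085,0,-0.168,0.035,4.8,0,0,0.085,0,-0.21,0.044,6,0,0,0.085,0,-0.252,0.052,7.2,0,0,0.085,0,-0.294,0.06,8.4,0,0,0.085,0,-0.336,0.068,9.6,0,0,0.085,0,-0.378,0.077,10.8,0,0,0.085,0,-0.422,0.086,12,0,0,0.085,0,-0.422,0.086,12,0,0]'

```text
clock: 2.6
tcp_pos: [0.4635, -0.1852, 0.2609]
orientation: [1.036, 1.308, -1.04]
contact_force: [-0.0, 0.3, -0.0]
grip_width: 0.085
```

```bash
cat > look.py <<'E'
import sys
from bench import r
from h import *
n=sys.argv[1]; o=r.get_obs()
w=r.camera_info("wrist"); im=r.grab_frame("wrist"); cv2.imwrite(f"pics/{n}.png",im)
M=R.from_rotvec(o["orientation"]).as_matrix();print(o["clock"],o["tcp_pos"],o["joints"].round(2),o["grip_width"],o["contact_force"]);print(M.round(3));
print("shift to axis",M.T@(np.array([.464,-.179,.09])-o["tcp_pos"]))
c=[.464,-.179]
print(proj(w,[[*c,.112],[*c,.045],[c[0]+.064,c[1],.045],[c[0],c[1]+.064,.045]],True).round())
np.savez(f"pics/{n}.npz",**w)
E
python3 look.py w1
```

```text
2.6 [ 0.46349506 -0.18517659  0.26086968] [-0.31  0.17  0.64  1.97 -0.11  1.05  0.61] 0.08500278656641051 [-0.04987954  0.25741679 -0.04574695]
[[-0.001  0.974  0.228]
 [-0.003  0.228 -0.974]
 [-1.    -0.001  0.003]]
shift to axis [ 0.17084939  0.00211232 -0.00639341]
[[322. 210.]
 [321. 192.]
 [383. 207.]
 [337. 129.]]
```

View pics/w1.png

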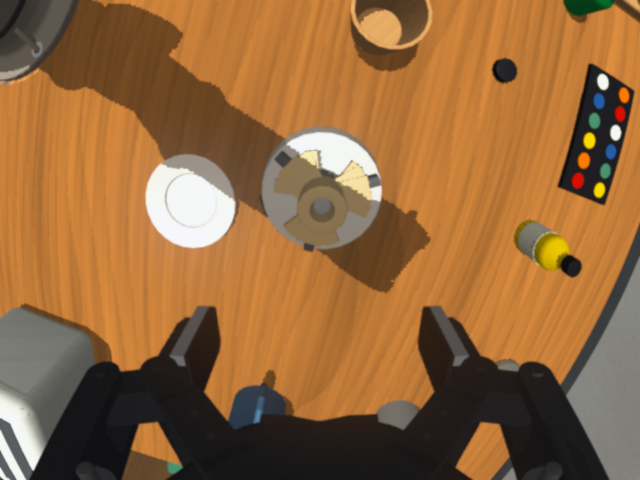

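The wrist view shows the high wheel's stem at about (322,207), against a predicted (322,210). Keys show at (283,158), (376,181) and (308,247). I'll take a crop to measure the angles.

```bash
python3 -c "
import cv2;i=cv2.imread('pics/w1.png')[120:260,240:410];cv2.imwrite('pics/w1c.png',cv2.convertScaleAbs(cv2.resize(i,(680,560),interpolation=cv2.INTER_CUBIC),alpha=1.25))"
```

```text
(no output)
```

View pics/w1c.png

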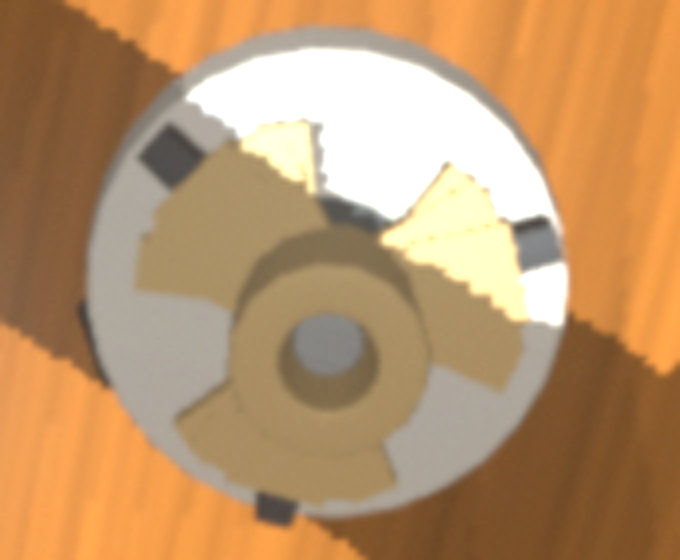

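Run:
```python
from h import *
from scipy.optimize import least_squares
w=dict(np.load("pics/w1.npz"))
px=lambda l:np.array(l)/4+[239.6,119.6]
kp=px([(173,124),(140,160),(548,216),(561,262),(256,520),(294,525)])
wp=px([(135,290),(312,122),(449,165),(502,390),(176,418),(395,485)])
st=px([(330,363)])
def model(x):
    c=x[:2];K=[];W=[]
    for i,(s,t) in enumerate([(1,-1),(1,-1),(1,-1)]): pass
    rad=np.radians
    for b in range(3):
        a=rad(x[2]+120*b);d=np.array([np.cos(a),np.sin(a)]);n=np.array([-d[1],d[0]])
        for s in(-1,1):
            z=.062; K.append([*(c+.057*d+s*.005*n),z])
        for s in(-38,38):
            q=rad(x[3]+120*b+s);W.append([c[0]+.045*np.cos(q),c[1]+.045*np.sin(q),.072])
    K=np.array(K);W=np.array(W)
    return K,W,np.array([[*c,.112]])
def res(x):
    K,W,S=model(x);Klow=K.copy();Klow[:,2]=.045
    out=[]
    k1=proj(w,K,True);k2=proj(w,Klow,True);ww=proj(w,W,True)
    for i,p in enumerate(kp):
        k=k1 if i<4 else k2; j=np.argmin(np.linalg.norm(k-p,axis=1));out.append(k[j]-p)
    for p in wp: j=np.argmin(np.linalg.norm(ww-p,axis=1));out.append(ww[j]-p)
    out.append(3*(proj(w,S,True)[0]-st[0]))
    return np.ravel(out)
s=least_squares(res,[.464,-.179,29.5,27],x_scale=[.001,.001,1,1],loss="soft_l1",diff_step=1e-4)
print(s.x,s.cost);print(res(s.x).reshape(-1,2).round(1))
```

```text
[ 0.4642347  -0.17920712 29.66353192 26.76028732] 17.66795388979459
[[-2.4  0.6]
 [-1.4 -0.5]
 [ 2.1  1.3]
 [ 1.5 -0.1]
 [ 0.2 -5.5]
 [ 0.1 -4.6]
 [-0.3 -0.2]
 [-0.7 -0.1]
 [ 1.3 -0.1]
 [ 0.5  1.3]
 [-1.   2. ]
 [ 0.7  1. ]
 [-0.1 -0.2]]
```

carry_out --targets '[0.085,0.04,0.002,-0.006,0,0,0,0.085,0.08,0.002,-0.006,0,0,0,0.085,0.11,0.002,-0.006,0,0,0,0.085,0.12,0.002,-0.006,0,0,0,0.085,0.12,0.002,-0.006,0,0,0]'

```text
clock: 3.28
tcp_pos: [0.4646, -0.176, 0.1406]
orientation: [1.032, 1.312, -1.036]
contact_force: [0.8, -0.2, -0.1]
grip_width: 0.0847
```

```bash
sed -i 's/\.464,-\.179/.4642,-.1792/g' look.py; python3 look.py w2
```

```text
3.275 [ 0.46460992 -0.17604409  0.14063621] [-0.24  0.34  0.58  2.09 -0.26  0.78  0.73] 0.08472739911251631 [ 0.77791845 -0.22230092 -0.0543803 ]
[[-0.002  0.972  0.233]
 [-0.002  0.233 -0.972]
 [-1.    -0.002  0.001]]
shift to axis [ 0.05064193 -0.00103917  0.00291013]
[[317. 288.]
 [318. 243.]
 [406. 263.]
 [341. 152.]]
```

View pics/w2.png

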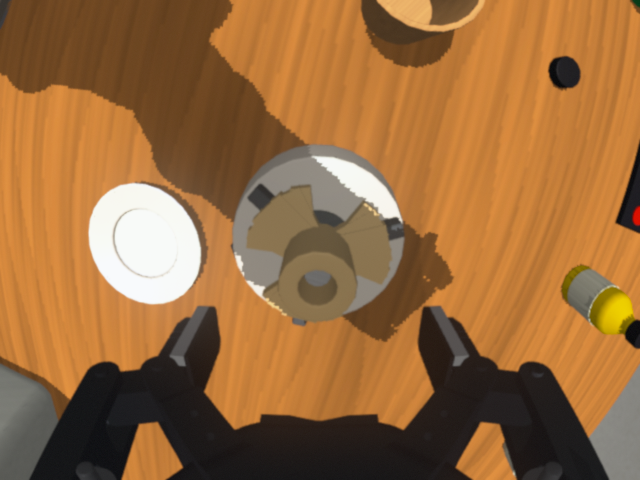

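The stem top is centred at (317,286), against a predicted (317,288), so the position holds. I'll go down to grip height.

carry_out --targets '[0.085,0.03,-0.001,0.003,0,0,0,0.085,0.055,-0.001,0.003,0,0,0,0.085,0.063,-0.001,0.003,0,0,0,0.085,0.063,-0.001,0.003,0,0,0,0.085,0.063,-0.001,0.003,0,0,0]'

```text
clock: 3.95
tcp_pos: [0.4658, -0.1799, 0.0795]
orientation: [1.034, 1.308, -1.034]
contact_force: [-0.2, 0.0, 0.2]
grip_width: 0.0852
```

Run:
```python
from bench import r
from h import *
o=r.get_obs();M=R.from_rotvec(o["orientation"]).as_matrix()
print(o["clock"],o["tcp_pos"],M.T@(np.array([.4642,-.1792,.077])-o["tcp_pos"]),o["contact_force"],o["qvel"].round(3))
```

```text
3.95 [ 0.46575225 -0.17991089  0.07946644] [ 0.00246174 -0.00134784 -0.00105895] [-0.16609775  0.04026934  0.20586402] [-0.    -0.     0.001  0.002 -0.004 -0.004  0.002]
```

carry_out --targets '[0.06,0.001,-0.0015,-0.001,0,0,0,0.05,0.001,-0.0015,-0.001,0,0,0,0.038,0.001,-0.0015,-0.001,0,0,0,0.038,0.001,-0.0015,-0.001,0,0,0,0.038,0.001,-0.0015,-0.001,0,0,0,0.038,0.001,-0.0015,-0.001,0,0,0,0.038,0.001,-0.0015,-0.001,0,0,0]' --squeeze 25

```text
clock: 4.82
tcp_pos: [0.4642, -0.1793, 0.0788]
orientation: [1.034, 1.308, -1.034]
contact_force: [-1.7, 0.6, 5.1]
grip_width: 0.0408
```

carry_out --targets '[0.038,0,0,0,1,0,0,0.038,0,0,0,2,0,0,0.038,0,0,0,3.2,0,0,0.038,0,0,0,4.4,0,0,0.038,0,0,0,5.6,0,0,0.038,0,0,0,6.8,0,0,0.038,0,0,0,8,0,0,0.038,0,0,0,9.2,0,0,0.038,0,0,0,10.4,0,0,0.038,0,0,0,11.4,0,0,0.038,0,0,0,11.4,0,0,0.038,0,0,0,11.4,0,0]'

```text
clock: 6.32
tcp_pos: [0.4641, -0.1792, 0.0788]
orientation: [1.742, 0.747, -1.74]
contact_force: [-0.2, 0.6, -0.6]
grip_width: 0.0408
```

```bash
python3 look.py w3
python3 - <<'E'
from bench import r
from h import *
t=r.grab_frame("wrist");s=r.grab_frame("side")
a=cv2.resize(t[130:370,180:460],(400,343));b=cv2.resize(s[147:250,342:462],(400,343),interpolation=cv2.INTER_CUBIC)
cv2.imwrite("pics/c3.png",np.hstack([a,b]))
E
```

```text
6.325 [ 0.46413261 -0.17920265  0.07876745] [-0.36  0.52  0.78  2.14 -0.57  0.69  0.04] 0.04082736214474186 [-0.2487599   0.59176315 -0.61970633]
[[ 0.002  0.726 -0.687]
 [-0.002 -0.687 -0.726]
 [-1.     0.003 -0.   ]]
shift to axis [-1.12323776e-02  7.83662303e-05 -4.88438738e-05]
[[320. 357.]
 [320. 278.]
 [414. 196.]
 [230. 191.]]
```

View pics/c3.png

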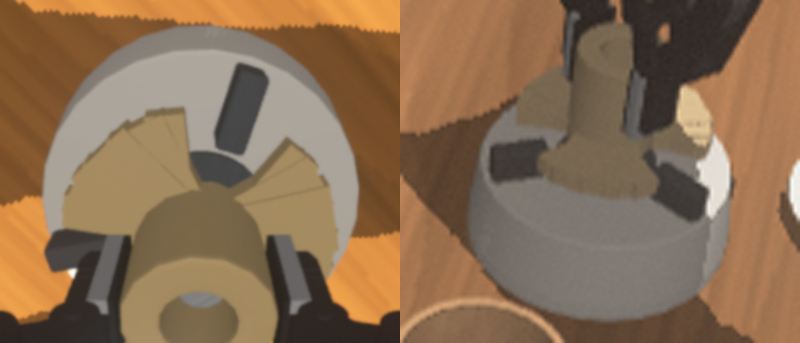

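The keyway now sits over the key, shown at (240,108) in the crop, so I'll release.

carry_out --targets '[0.05,0,0,0,0,0,0,0.06,0,0,0,0,0,0,0.085,0,0,0,0,0,0,0.085,0,0,0,0,0,0,0.085,0,0,0,0,0,0,0.085,0,0,0,0,0,0,0.085,-0.02,0,0,0,0,0,0.085,-0.06,0,0,0,0,0,0.085,-0.11,0,0,0,0,0,0.085,-0.16,0,0,0,0,0,0.085,-0.16,0,0,0,0,0]'

```text
clock: 7.85
tcp_pos: [0.4659, -0.1799, 0.242]
orientation: [1.748, 0.743, -1.734]
contact_force: [0.7, -0.5, -0.5]
grip_width: 0.0851
```

```bash
python3 look.py w4
python3 - <<'E'
from bench import r
from h import *
t=r.grab_frame("wrist");s=r.grab_frame("side")
a=cv2.resize(t[130:270,240:400],(400,350));b=cv2.resize(s[147:252,342:462],(400,350),interpolation=cv2.INTER_CUBIC)
cv2.imwrite("pics/c4.png",np.hstack([a,b]))
# where a stem top would project if home / high
ci=r.camera_info("side");w=r.camera_info("wrist")
for z in(.098,.112):
    p=proj(ci,circ([.4642,-.1792],.021,z));q=proj(w,circ([.4642,-.1792],.021,z),True)
    print(z,"side crop",((p.mean(0)-[342,147])*3.333).round(),"wrist crop",((q.mean(0)-[240,130])*2.5).round())
E
```

```text
7.85 [ 0.46587827 -0.17986752  0.24201211] [-0.63  0.26  1.05  2.01 -0.27  1.01 -0.21] 0.08505413262288986 [ 0.6652736  -0.52770436 -0.45644447]
[[ 0.009  0.726 -0.688]
 [-0.002 -0.688 -0.726]
 [-1.     0.008 -0.005]]
shift to axis [ 0.15198936 -0.00284946  0.00143496]
[[316. 225.]
 [316. 204.]
 [367. 158.]
 [268. 156.]]
0.098 side crop [215.  69.] wrist crop [202. 224.]
0.112 side crop [219.  43.] wrist crop [202. 237.]
```

View pics/c4.png

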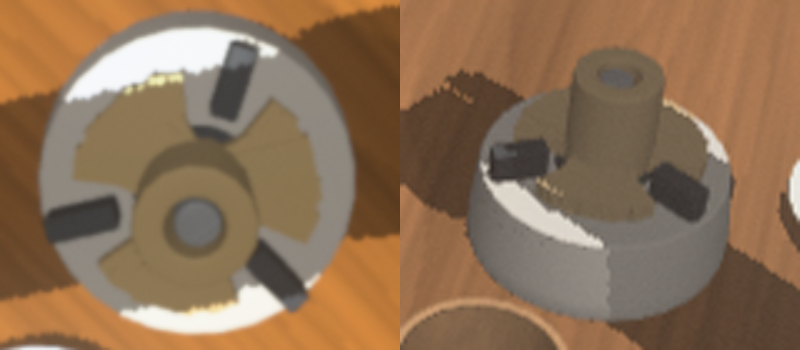

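The wheel has dropped home. The stem top is at (218,74) in the side crop, against a predicted (215,69) for home and (219,43) for high. All three keys stand in the keyways and the gripper is clear.

```bash
python3 -c "
from bench import r
print(r.hand_in(), r.get_obs()['clock'])"
```

```text
the job is handed in; nothing more can be done
the job is handed in; nothing more can be done
```

The high wheel, on the spinner at about (0.464, -0.179), is now fully home, and I handed the job in. I gripped its stem at 25 N, turned it 57° clockwise seen from above, released it so that it dropped, and backed the gripper off about 160 mm.

- **Seating:** in the side view the stem top matched the predicted home height to about 5 px in a 3.3x enlarged crop. The high position would have been about 30 px off. In the wrist view all three keys stand in the keyways and the wheel looks level.
- **Limits:** the last robot reading was at 7.9 s. The force readings I took stayed at about 5 N or below.
- **Not re-checked:** I took no picture of the other spinner after the job. The arm only passed over that area at about 0.26 m height and should not have touched it.
- **Disagreements:** in the one angle fit, the corners of the partly hidden third key were about 5 px off. I measured 40.8 mm at the stem, against the 42 mm listed. Neither affected the result.

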